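# Set the loading screw of the torque wrench fixture

### The arm

A 6-joint arm with a two-finger parallel gripper is mounted at the origin on the work surface. World frame = base frame: x ahead of the robot, y to its left, z up, the work surface at z = 0. Lengths are in mm, angles in rad, forces in N, time in s.
With the tool pointing down it reaches from about 250 to 850 mm from the base axis. Payload 12.5 kg.
Tool frame: the origin (TCP) lies at the very end of the fingers, on their centre line; the grasp point (between the pads) lies grip_depth behind it (grip_depth is the distance from the TCP to the grasp point, in mm); z points along the fingers, x is the direction in which the jaws open and shut, and the axes are right-handed (so a half turn about z gives the same grasp; the last joint's range is limited). The gripper opens to 93 mm and grips with 3 to 60 N. Pads are 15 mm wide; open, the fingers measure 128 mm over their backs; the gripper's body (75 mm by 188 mm) begins 65 mm behind the grasp point.
Start: joints at [-1.334, 0.351, 1.652, -0, 1.139, -0.085], TCP at [173.97, -521.746, 218.633] pointing down, gripper open.
Joint ranges: [-2.75, 2.75], [-0.79, 2.1], [0.01, 2.65], [-1.57, 4.71], [0.07, 3.14], [-2.87, 2.87]. Speed limits (rad/s): [2.22, 2.22, 2.79, 3.14, 3.14, 3.14].

### API

Orientations are given as a unit quaternion [w, x, y, z].
In Python, from bench import state, snapshot, sign_off, search_frame, masks_of, grip_depth gives the robot as it stands. The module is installed in compiled form; this text tells all that it offers.
- The arm moves only by the tool carry_out, never from a script. Its argument "targets" is a list of rows, each an object of numbers: "fingers": the closure in counts, from 0 (fully open) to 255 (shut); "dx", "dy", "dz": the shift along the tool's x, y, z in units of 60 mm (1.0 is 60 mm); "wx", "wy", "wz": the turn, a rotation vector about the tool's x, y, z in rad. A call has 1 to 5 rows; each row is the pose to reach, as a shift and turn from the pose commanded when the call began, along the tool's axes at that moment; what a row does not reach only later rows make up. A row lasts 1/8 s, in which the tool goes at most 62.5 mm and 10.7 degrees, less where a joint would pass 70% of its speed; a pose out of reach is approached as far as the arm can. A call with a gripper value outside its range is refused whole. The fingers move at their own pace and stop on an object; "force" is the grip in N (left out, the last holds). Time passes only in rows, so rows that repeat a pose let the fingers close. It gives the time, the measured TCP pose, the force and the opening at its end, in the units of the state.
- state(): the state, without advancing time (a new reading comes with each control period).
- snapshot(name): name is "scene" or "top" or "wrist"; returns a dict with "frame" (480x640x3 uint8, blue, green, red), "intrinsics" (3x3 intrinsics, pixels), "R" (3x3) and "t" (3): a world point X has camera coordinates R X + t; the wrist camera has in their place "tool_from_camera" (4x4, takes a point from camera to tool coordinates, whose origin is the TCP and whose axes are the tool frame's). Camera axes: x right, y down, z forward; pixel columns grow to the right and rows downward; lengths in mm; the calibration is good to about 2 mm. A picture is of the moment at which its call begins: read the wrist's pose just before it. There is no depth.
- sign_off(): hands the job in, once; it reports no verdict.
Trained networks look in a picture, given as the dict that the camera call returned (one of the last four; its "shot" number tells which), for a name from the list of things; names that differ only in an ending like _2 or _b are one class to them, and where a whole thing is asked for, a point or a joint stands for the part that bears it (a point fixed in the world has none). Each returns a list of dicts, best first, with "conf" (0 to 1); they miss things now and then, are a little off and sometimes report something else, mostly with a low value. They report only what shows in the picture. A call takes as long as a camera call.
- search_frame(picture, label): "rect" ([centre column, centre row, width, height] in pixels, round what is visible of it).
- masks_of(picture, label): "mask" (480x640 bool, what is visible of it) and "rect" ([centre column, centre row, width, height] in pixels, round what is visible of it).
The state is a dict: "clock": time; "joint_pos": joint angles; "dq": joint speeds; "joint_torque": joint torques, N m; "tcp_pos": TCP position; "orientation": TCP orientation; "force": force on the tool from outside, world axes, zero at the start; "wrist_torque": the same for the moment, N m; "grip_width": opening from 0.0 (shut) to 1.0 (fully open).
Only numpy, scipy, OpenCV 4.12 (cv2) and the standard library are available. Lean on these libraries where they do the work, as an engineer would, in place of code of your own. Each camera call takes 0.05 s, during which the arm holds its last target.

### The job

Make the torque wrench loading fixture ready for the next wrench: tighten the T-bar clamp knob clockwise until it is tight, to lock the sliding carriage where it stands, then wind the spoked handwheel clockwise down to its stop and back it off exactly two full turns anticlockwise. Finish with the gripper still holding the handwheel's crank handle at that setting; do not let go. Leave the loose parts on the bench where they lie.

Things in the scene. Friction and masses are not known exactly. Their poses are not given: they have to be found in the camera images.
- bed_mark (a point): Top face of the fixture's fixed grey bed, 30 mm above the bench. Its x points away from the robot, its y to the left; bed 110 mm wide in x, in y from -255 to +365 mm. A dynamometer head with square drive, 114 mm high, stands at its +y end; a fixed long chrome lever, already locked, lies along its far side, up to 75 mm high. Place and yaw vary.
- carriage (a joint): Place of the carriage along the bed, m, growing along the bed's +y. It is a 132 x 300 mm saddle, top 50 mm above the bench, that carries the clamp knob and a two-column portal with loading screw and handwheel. Unclamped it slides under about 5 N; clamped it holds against more than 30 N.
- knob_grip (a point): Centre of the clamp knob's black T-bar, on its vertical axis, 97 mm above the bench: the place to grip. Bar 68 mm long (along this point's x), 14 mm thick (along its y), from 78 to 106 mm above the bench, on a hub 25 mm across over a boss 34 mm across (top 66 mm). 195 mm from the handwheel's axis, on the bed's -y side. Turns with the knob.
- clamp_knob (a joint): Angle of the clamp knob, rad, growing clockwise seen from above: 0 slack, shoe meets the bed at 0.45, tight from 1.05, hard stop at 1.35. Starts between 0 and 0.3, takes about 0.2 N m, stays where left. At 0 the bar lies 0.65 rad anticlockwise of the bed's y direction, at 1.35 it lies 0.7 rad clockwise of it.
- wheel_axis (a point): On the vertical axis of the handwheel, fixed to the carriage, 236 mm above the bench (gripping height of the crank handle); axes as the bed's. Wheel: chrome rim of 139 mm outer diameter, three grey spokes, rim 180 to 200 mm above the bench, hub top 208 mm.
- handwheel (a joint): Handwheel angle, rad: 0 is wound clockwise (from above) down on its rigid stop; grows anticlockwise as backed off, 6.283 a turn, up to 22. Starts between 2 and 6. At 0 and after each whole turn the crank handle is on the bed's -x side of the axis (towards the robot). Turning takes 0.25 N m (4 to 5 N at the handle); it stays where left.
- handle_grip (a point): Middle of the black crank handle, 236 mm above the bench: upright, round, 22 mm across, 60 mm high (204 to 264 mm above the bench), standing on the rim 60 mm from the wheel's axis. It revolves freely on its own spindle, so a gripper can carry it round without turning.
- crank_handle: The same crank handle; origin at its foot, 204 mm above the bench.
- gear_housing: Loose: polished steel torque multiplier gear housing, 92 mm across and 104 mm high; origin under its centre. Leave alone.
- puck: Loose: cream ceramic alignment puck, 54 mm across and 20 mm high; origin under its centre. Leave alone.
- coupler: Loose: violet anodized quick-release coupler, 36 mm across and 46 mm high; origin under its centre. Leave alone.
- breaker_head: Loose: nickel-plated breaker bar head lying along its x axis, 137 mm long (from 90 mm on the -x side to 47 mm on the +x side), 32 mm wide and 26 mm high; origin on the bench under its fork. Leave alone.

How it is judged:
By the outcome, as a careful person would: the job done as asked, in the order asked, and still so for the second after the job is handed in, while the arm keeps its last pose, push and grip.
It also fails if it takes over 72 s, if anything falls off the work surface, if the arm or the gripper's body presses on something with over 40 N, if the wrist force passes 120 N, or if a joint passes its speed limit or range.

## Working session

There is one attempt and no reset: what is moved stays moved. The work goes in short steps, Python scripts to look and compute and a tool call to move; the robot and the scene stay as the last step left them, time stands still between calls to the robot, and variables do not carry over. Pictures are saved under pics/ and viewed, and the job is handed in when it is done.

Besides the shell and the picture viewer there is one more tool, called as name([rows], argument=value, ...), one row to a line, values as JSON. carry_out: Moves the arm, as the interface text tells. Its arguments: {"type":"object","properties":{"targets":{"type":"array","items":{"type":"object","properties":{"fingers":{"type":"number"},"dx":{"type":"number"},"dy":{"type":"number"},"dz":{"type":"number"},"wx":{"type":"number"},"wy":{"type":"number"},"wz":{"type":"number"}}}},"force":{"type":"number"}},"required":["targets"]}

```bash
mkdir -p pics; python3 - <<'E'
from bench import *
import bench,cv2,json
s=state();print(s); print(grip_depth)
for n in("scene","top","wrist"):
    p=snapshot(n);cv2.imwrite(f"pics/{n}0.png",p["frame"])
    print(n,{k:(v.tolist() if hasattr(v,'tolist') else v) for k,v in p.items() if k!="frame"})
E
```

```text
{'clock': 0.0, 'joint_pos': array([-1.33360759e+00,  3.51220612e-01,  1.65241788e+00, -2.92900090e-05,
        1.13911106e+00, -8.46287720e-02]), 'dq': array([ 0.00204654, -0.00017572,  0.00110441,  0.00066066, -0.00087879,
       -0.00094652]), 'joint_torque': array([ 1.26906751e-03, -4.97325253e+01, -2.85253680e+01,  7.00035179e-02,
        2.56362464e-02, -1.06514535e-04]), 'tcp_pos': array([ 173.88097491, -521.42649698,  218.11235307]), 'orientation': array([-3.66573351e-04,  8.11265209e-01, -5.84678053e-01, -4.47665189e-04]), 'force': array([-0.12779694,  0.34337127,  0.07282207]), 'wrist_torque': array([-0.01506982,  0.0258801 , -0.03374122]), 'grip_width': 0.9993501617922705}
18.8
scene {'intrinsics': [[454.8418708560064, 0.0, 325.4426327104121], [0.0, 454.8418708560064, 234.36340164762265], [0.0, 0.0, 1.0]], 'R': [[-0.8502199755522762, 0.5262757826896941, -0.01264095432459329], [0.2887042208323121, 0.4460650170704835, -0.8471575257409429], [-0.44019980241419265, -0.7239197476932498, -0.5311914276927356]], 't': [421.06851089425084, -11.739151479107193, 1090.592072878706], 'sho
[... 170 characters left out ...]
295669612117, 0.022751288522052802], [-0.9900928693780277, -0.027858078102934822, -0.13762280876073832], [0.13817811133632008, -0.01909104942469055, -0.9902233795358458]], 't': [-21.63484215102685, 516.4748667132293, 1224.3915475183126], 'shot': 2}
wrist {'intrinsics': [[347.6679100969235, 0.0, 317.75959749331315], [0.0, 347.6679100969235, 236.05083569150534], [0.0, 0.0, 1.0]], 'tool_from_camera': [[0.9999998949305914, -0.00045570855905258063, 4.968414009669726e-05, 0.2307901107932997], [0.0004248093918755102, 0.9619745117217965, 0.27313889934352137, -75.20907430917272], [-0.00017226661065101347, -0.27313884953868967, 0.9619746042369804, -167.1379490778744], [0.0, 0.0, 0.0, 1.0]], 'shot': 3}
```

View pics/top0.png

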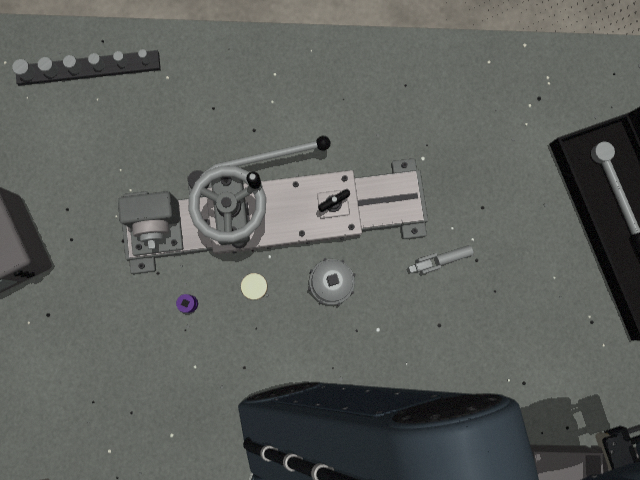

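View pics/scene0.png

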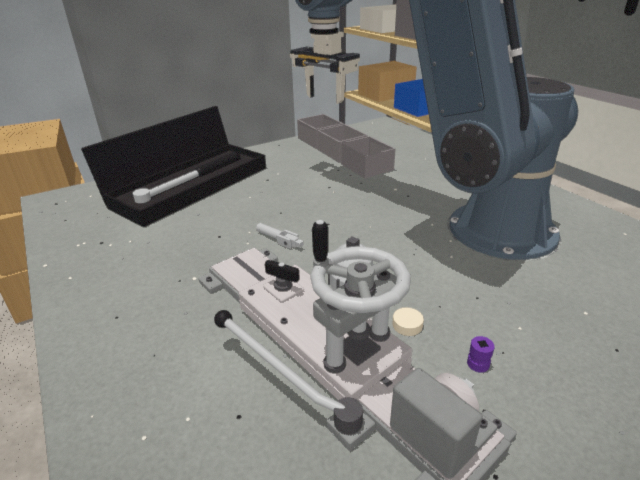

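View pics/wrist0.png

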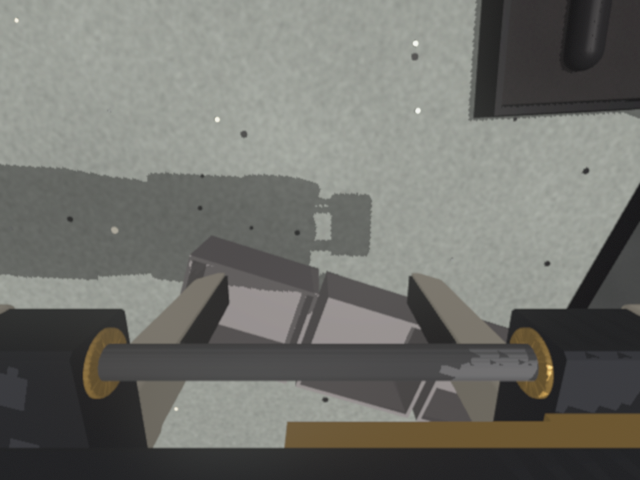

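```bash
cat > h.py <<'E'
import numpy as np,cv2
from bench import *
def ray(p,uv):
    K=p["intrinsics"];d=np.linalg.inv(K)@np.array([uv[0],uv[1],1.0])
    R=np.array(p["R"]);t=np.array(p["t"]);return -R.T@t, R.T@d
def atz(p,uv,z):
    c,d=ray(p,uv);return c+d*(z-c[2])/d[2]
def proj(p,X):
    q=np.array(p["R"])@np.array(X)+np.array(p["t"]);q=np.array(p["intrinsics"])@q;return q[:2]/q[2]
def tri(p1,u1,p2,u2):
    c1,d1=ray(p1,u1);c2,d2=ray(p2,u2);d1/=np.linalg.norm(d1);d2/=np.linalg.norm(d2)
    A=np.stack([d1,-d2],1);s=np.linalg.lstsq(A,c2-c1,rcond=None)[0]
    a=c1+d1*s[0];b=c2+d2*s[1];return (a+b)/2,np.linalg.norm(a-b)
E
python3 - <<'E'
from h import *
T=snapshot("top");S=snapshot("scene")
for n,p in(("T",T),("S",S)):
  for l in("knob_grip","clamp_knob","handle_grip","crank_handle","handwheel","carriage","bed_mark"):
    try:
      r=masks_of(p,l)
      for d in r[:2]:
        m=d["mask"];ys,xs=np.nonzero(m);print(n,l,round(d["conf"],2),np.round(d["rect"],1),xs.mean().round(1),ys.mean().round(1),m.sum())
        if l in("knob_grip","handle_grip"):
            (c,wh,a)=cv2.minAreaRect(np.stack([xs,ys],1).astype(np.float32));print('  rect',c,wh,a)
    except Exception as e: print(n,l,e)
cv2.imwrite("pics/topz.png",cv2.resize(T["frame"][130:290,110:440],None,fx=2.4,fy=2.4,interpolation=cv2.INTER_CUBIC))
cv2.imwrite("pics/scz.png",cv2.resize(S["frame"][200:480,190:530],None,fx=2.1,fy=2.1,interpolation=cv2.INTER_CUBIC))
E
```

```text
T knob_grip 0.84 [334.8 199.6  34.3  20.4] 333.2 200.7 307
  rect (334.0400085449219, 200.72003173828125) (12.80000114440918, 34.0) 53.13010025024414
T clamp_knob 0.88 [335.  201.8  31.   15.6] 334.0 200.5 303
T handle_grip 0.54 [253.9 182.7  15.9  14.7] 253.3 179.0 213
  rect (253.60003662109375, 179.20001220703125) (17.8885440826416, 13.416407585144043) 63.43495178222656
T crank_handle 0.31 [256.  286.5  31.4  26.7] 253.3 285.8 584
T handwheel 0.61 [226.9 203.6  78.9  76.9] 227.4 203.2 2983
T carriage 0.75 [274.4 211.6 172.7  88.1] 273.9 208.8 11593
T bed_mark 0.94 [275.4 204.6 308.9 136.3] 268.7 209.0 22233
S knob_grip 0.61 [281.9 274.2  36.5  27.9] 281.9 272.5 605
  rect (280.6486511230469, 274.39190673828125) (37.20186996459961, 22.571090698242188) 17.10272979736328
S clamp_knob 0.9 [281.8 273.2  31.8  28.4] 281.6 272.2 608
S handle_grip 0.56 [320.9 241.7  16.9  43.3] 319.9 239.7 605
  rect (320.0, 240.5) (41.0, 16.0) 90.0
S crank_handle 0.61 [319.8 240.9  20.2  38.5] 320.2 240.4 630
S handwheel 0.62 [484.  355.   31.6  35.4] 480.3 353.9 806
S handwheel 0.59 [360.3 264.7 104.   90.4] 354.8 273.9 4632
S carriage 0.65 [325.4 307.  176.1 179. ] 334.3 314.0 17467
S bed_mark 0.64 [358.4 349.4 318.5 261.3] 361.1 355.9 34353
S bed_mark 0.16 [321.9 239.9  14.9  42.6] 320.0 239.5 570
```

View pics/topz.png

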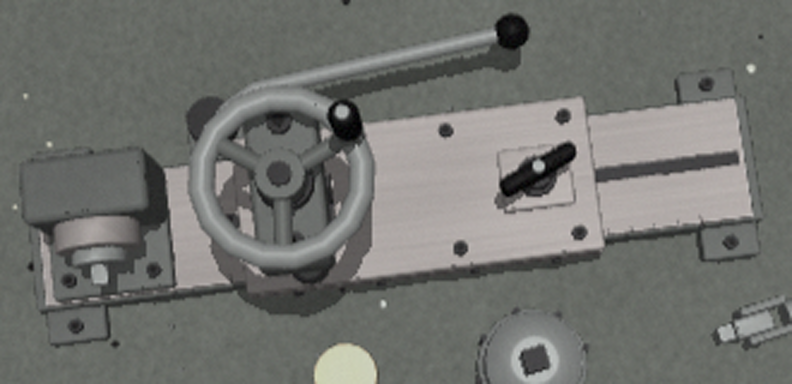

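View pics/scz.png

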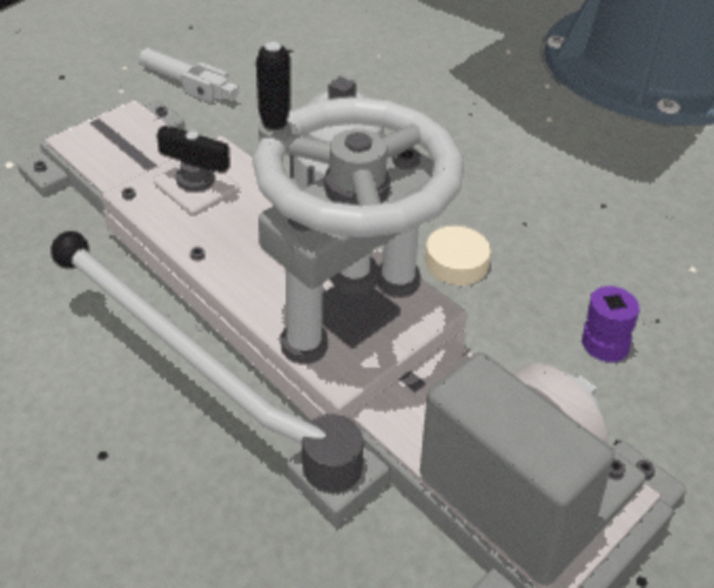

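```bash
python3 - <<'E'
from h import *
T=snapshot("top");S=snapshot("scene")
tz=lambda u,v:(110+u/2.4-.3,130+v/2.4-.3); sz=lambda u,v:(190+u/2.1-.25,200+v/2.1-.25)
hub=atz(T,tz(279,172),208);kn=atz(T,tz(538,165),107);ha=atz(T,tz(341,110),264)
print("hub",hub,"knob",kn,"han",ha)
print("dist",np.linalg.norm((hub-kn)[:2]),np.linalg.norm((hub-ha)[:2]))
d=(hub-kn)[:2];print("bed y dir yaw from hub-knob",np.arctan2(d[1],d[0])-np.pi/2)
e=atz(T,tz(583,97),50)-atz(T,tz(603,245),50);print("car edge len",np.linalg.norm(e[:2]),"yaw",np.arctan2(e[1],e[0]))
f=atz(T,tz(375,122),50)-atz(T,tz(583,97),50);print("yaw",np.arctan2(f[1],f[0])-np.pi/2)
f=atz(T,tz(375,281),50)-atz(T,tz(600,252),50);print("yaw",np.arctan2(f[1],f[0])-np.pi/2)
f=atz(T,tz(588,116),30)-atz(T,tz(738,98),30);print("yaw",np.arctan2(f[1],f[0])-np.pi/2)
g=atz(T,tz(507,189),106)-atz(T,tz(572,150),106);print("bar len",np.linalg.norm(g),"dir",np.arctan2(g[1],g[0]))
print("tri hub",tri(T,tz(279,172),S,sz(357,142)))
print("tri knob",tri(T,tz(538,165),S,sz(193,133)))
print("tri handle top",tri(T,tz(341,110),S,sz(273,45)))
for l in("gear_housing","breaker_head","puck"):
  r=search_frame(T,l); 
  if r: print(l,r[0]["conf"],atz(T,r[0]["rect"][:2],50 if l=="gear_housing" else 10))
E
```

```text
hub [543.36918877 166.91431547 208.        ] knob [573.92679405 -24.80955606 107.        ] han [577.87542033 118.24139067 264.        ]
dist 194.1437873140975 59.663503294859325
bed y dir yaw from hub-knob 0.1580540094465892
car edge len 127.01518445926436 yaw 0.15013104508870118
yaw 0.1525895628740459
yaw 0.1570152974848309
yaw 0.15186893186312145
bar len 61.07462577065002 dir 2.145858932248197
tri hub (array([542.61678753, 167.93431883, 206.50939513]), np.float64(2.6182168982682845))
tri knob (array([571.69840895, -23.65638457, 109.37842616]), np.float64(4.052776415721605))
tri handle top (array([575.91953634, 118.97938708, 266.18042053]), np.float64(3.4480712158053075))
gear_housing 0.91 [414.40761006 -27.966607    50.        ]
breaker_head 0.9 [ 474.43354596 -248.44571502   10.        ]
puck 0.86 [407.10217812 128.81797161  10.        ]
```

```bash
cat >> h.py <<'E'
def rows(p0,yaw0,wps):
    """p0 commanded pos, yaw0 tool x angle in world (tool down); wps list of (x,y,z,yaw)"""
    c,s=np.cos(yaw0),np.sin(yaw0);X=np.array([c,s,0]);Y=np.array([s,-c,0])
    for w in wps:
        d=np.array(w[:3])-np.array(p0)
        print(dict(dx=round(d@X/60,3),dy=round(d@Y/60,3),dz=round(-d[2]/60,3),wz=round(-(w[3]-yaw0),3)))
def yaw(q):
    from scipy.spatial.transform import Rotation as R
    M=R.from_quat([q[1],q[2],q[3],q[0]]).as_matrix();return np.arctan2(M[1,0],M[0,0]),M[:,2]
E
python3 - <<'E'
from h import *
s=state();print(yaw(s["orientation"]))
p0=np.array([173.97,-521.75,218.6]);y0=-1.249;p1=np.array([573,-24.5,200]);y1=.575
rows(p0,y0,[tuple(p0+(p1-p0)*k/12)+(y0+(y1-y0)*k/12,) for k in (5,10,12)])
E
```

```text
(np.float64(-1.2489456842191857), array([-2.43302715e-05,  3.04776098e-05, -9.99999999e-01]))
{'dx': np.float64(-2.399), 'dy': np.float64(-3.721), 'dz': np.float64(0.129), 'wz': -0.76}
{'dx': np.float64(-4.799), 'dy': np.float64(-7.442), 'dz': np.float64(0.258), 'wz': -1.52}
{'dx': np.float64(-5.759), 'dy': np.float64(-8.93), 'dz': np.float64(0.31), 'wz': -1.824}
```

carry_out([
  {"dx": -0.48,"dy": -0.744,"dz": 0.026,"wz": -0.152,"fingers": 110},
  {"dx": -0.96,"dy": -1.488,"dz": 0.052,"wz": -0.304,"fingers": 110},
  {"dx": -1.44,"dy": -2.232,"dz": 0.078,"wz": -0.456,"fingers": 110},
  {"dx": -1.92,"dy": -2.976,"dz": 0.104,"wz": -0.608,"fingers": 110},
  {"dx": -2.4,"dy": -3.72,"dz": 0.13,"wz": -0.76,"fingers": 110},
])

```text
$.targets[0]: bad value
```

```bash
python3 - <<'E'
from h import *
s=state();y,z=yaw(s["orientation"]);print(s["clock"],s["tcp_pos"],y,s["grip_width"])
# commanded
p0=np.array([173.97,-521.75,218.63]);y0=-1.249;c,q=np.cos(y0),np.sin(y0)
pc=p0+60*(-2.4*np.array([c,q,0])-3.72*np.array([q,-c,0]))-np.array([0,0,.13*60]);yc=y0+.76;print("cmd",pc,yc)
p1=np.array([573,-24.5,170]);y1=.575
rows(pc,yc,[tuple(pc+(p1-pc)*k/7)+(yc+(y1-yc)*k/7,) for k in range(1,8)])
E
```

```text
1.2 [ 173.98271694 -521.74735804  218.61858692] -1.2489456842191857 1.0002966224230034
cmd [ 340.16982995 -314.54996012  210.83      ] -0.4890000000000001
{'dx': np.float64(0.165), 'dy': np.float64(-0.87), 'dz': np.float64(0.097), 'wz': -0.152}
{'dx': np.float64(0.33), 'dy': np.float64(-1.74), 'dz': np.float64(0.194), 'wz': -0.304}
{'dx': np.float64(0.495), 'dy': np.float64(-2.61), 'dz': np.float64(0.292), 'wz': -0.456}
{'dx': np.float64(0.66), 'dy': np.float64(-3.48), 'dz': np.float64(0.389), 'wz': -0.608}
{'dx': np.float64(0.825), 'dy': np.float64(-4.35), 'dz': np.float64(0.486), 'wz': -0.76}
{'dx': np.float64(0.99), 'dy': np.float64(-5.22), 'dz': np.float64(0.583), 'wz': -0.912}
{'dx': np.float64(1.155), 'dy': np.float64(-6.09), 'dz': np.float64(0.68), 'wz': -1.064}
```

carry_out([
  {"dx": -0.48,"dy": -0.744,"dz": 0.026,"wx": 0,"wy": 0,"wz": -0.152,"fingers": 110},
  {"dx": -0.96,"dy": -1.488,"dz": 0.052,"wx": 0,"wy": 0,"wz": -0.304,"fingers": 110},
  {"dx": -1.44,"dy": -2.232,"dz": 0.078,"wx": 0,"wy": 0,"wz": -0.456,"fingers": 110},
  {"dx": -1.92,"dy": -2.976,"dz": 0.104,"wx": 0,"wy": 0,"wz": -0.608,"fingers": 110},
  {"dx": -2.4,"dy": -3.72,"dz": 0.13,"wx": 0,"wy": 0,"wz": -0.76,"fingers": 110},
])

```text
clock: 1.82
tcp_pos: [341.1, -313.2, 211.0]
orientation: [0.0, 0.971, -0.24, 0.0]
force: [-0.1, -0.3, 0.6]
grip_width: 0.574
```

carry_out([
  {"dx": 0.165,"dy": -0.87,"dz": 0.097,"wx": 0,"wy": 0,"wz": -0.152,"fingers": 110},
  {"dx": 0.33,"dy": -1.74,"dz": 0.194,"wx": 0,"wy": 0,"wz": -0.304,"fingers": 110},
  {"dx": 0.495,"dy": -2.61,"dz": 0.292,"wx": 0,"wy": 0,"wz": -0.456,"fingers": 110},
  {"dx": 0.66,"dy": -3.48,"dz": 0.389,"wx": 0,"wy": 0,"wz": -0.608,"fingers": 110},
  {"dx": 0.825,"dy": -4.35,"dz": 0.486,"wx": 0,"wy": 0,"wz": -0.76,"fingers": 110},
])

```text
clock: 2.45
tcp_pos: [507.5, -105.9, 181.6]
orientation: [0.0, 0.99, 0.138, 0.0]
force: [-0.0, -1.0, 0.2]
grip_width: 0.573
```

```bash
python3 - <<'E'
from h import *
s=state();y,z=yaw(s["orientation"]);print(s["clock"],s["tcp_pos"],y)
pc=np.array([340.17,-314.55,210.83]);yc=-.489;c,q=np.cos(yc),np.sin(yc)
pc=pc+60*(.825*np.array([c,q,0])-4.35*np.array([q,-c,0]))-np.array([0,0,.486*60]);yc+=.76;print("cmd",pc,yc)
p1=np.array([573,-24.5,150]);y1=.575
rows(pc,yc,[tuple(pc+(p1-pc)*k/2)+(yc+(y1-yc)*k/2,) for k in range(1,3)])
E
```

```text
2.45 [ 507.4874693  -105.86169164  181.64698432] 0.27615739132504546
cmd [ 506.4717572  -107.39070006  181.67      ] 0.271
{'dx': np.float64(0.719), 'dy': np.float64(-0.517), 'dz': np.float64(0.264), 'wz': -0.152}
{'dx': np.float64(1.438), 'dy': np.float64(-1.034), 'dz': np.float64(0.528), 'wz': -0.304}
```

carry_out([
  {"dx": 0.72,"dy": -0.517,"dz": 0.264,"wx": 0,"wy": 0,"wz": -0.152,"fingers": 110},
  {"dx": 1.438,"dy": -1.034,"dz": 0.528,"wx": 0,"wy": 0,"wz": -0.304,"fingers": 110},
  {"dx": 1.438,"dy": -1.034,"dz": 0.528,"wx": 0,"wy": 0,"wz": -0.304,"fingers": 110},
])

```text
clock: 2.82
tcp_pos: [573.7, -22.0, 148.6]
orientation: [-0.0, 0.958, 0.286, -0.001]
force: [0.1, -0.3, -0.3]
grip_width: 0.57
```

```bash
python3 - <<'E'
from h import *
s=state();y,z=yaw(s["orientation"]);print(s["clock"],s["tcp_pos"],y,z,s["joint_pos"])
W=snapshot("wrist");cv2.imwrite("pics/w1.png",W["frame"])
for l in("knob_grip",):
  for d in masks_of(W,l):
    ys,xs=np.nonzero(d["mask"]);print(d["conf"],d["rect"],xs.mean(),ys.mean(),cv2.minAreaRect(np.stack([xs,ys],1).astype(np.float32)))
# expected projection of tool points at bar height
M=np.linalg.inv(W["tool_from_camera"])
for dz in (43,53):
  q=M@np.array([0,0,dz,1]);q=W["intrinsics"]@q[:3];print(dz,q[:2]/q[2])
E
```

```text
2.825 [573.69037349 -22.04165215 148.56520313] 0.5798796985567771 [-1.61432140e-03  4.41509613e-04 -9.99998600e-01] [-1.19604356e-01  4.74449991e-01  1.65353362e+00  2.89229951e-04
  1.01526453e+00 -6.99636101e-01]
0.93 [313.6, 257.6, 31.5, 108.9] 311.76501079913606 256.6557235421166 ((313.0, 257.5), (103.0, 32.0), 90.0)
43 [318.90473085 260.2304082 ]
53 [318.86184444 255.14689114]
```

View pics/w1.png

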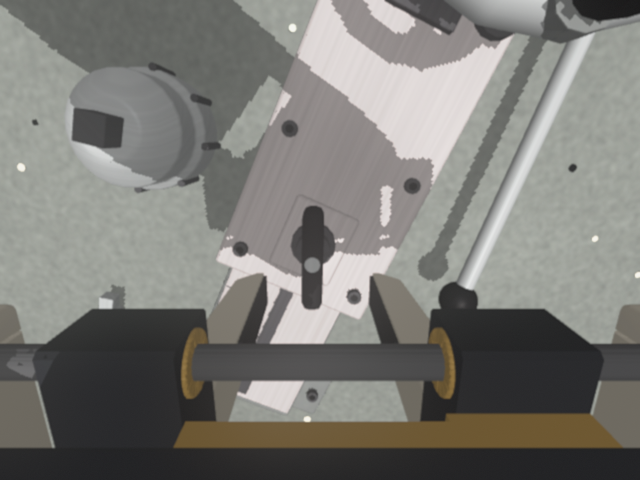

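```bash
python3 - <<'E'
from h import *
s=state();y,z=yaw(s["orientation"]);print(s["clock"],s["tcp_pos"],y,z)
rows([573,-24.5,150],.575,[(571,-25.3,125,.575),(571,-25.3,100,.575),(571,-25.3,79,.575)])
E
```

```text
2.925 [572.7748262  -24.49850907 149.8230789 ] 0.574686591620355 [-5.97089896e-04 -1.41458485e-04 -9.99999812e-01]
{'dx': np.float64(-0.035), 'dy': np.float64(-0.007), 'dz': np.float64(0.417), 'wz': -0.0}
{'dx': np.float64(-0.035), 'dy': np.float64(-0.007), 'dz': np.float64(0.833), 'wz': -0.0}
{'dx': np.float64(-0.035), 'dy': np.float64(-0.007), 'dz': np.float64(1.183), 'wz': -0.0}
```

carry_out([
  {"dx": -0.035,"dy": -0.007,"dz": 0.35,"wx": 0,"wy": 0,"wz": 0,"fingers": 110},
  {"dx": -0.035,"dy": -0.007,"dz": 0.6,"wx": 0,"wy": 0,"wz": 0,"fingers": 110},
  {"dx": -0.035,"dy": -0.007,"dz": 0.6,"wx": 0,"wy": 0,"wz": 0,"fingers": 110},
])

```text
clock: 3.3
tcp_pos: [570.3, -25.9, 113.4]
orientation: [-0.0, 0.959, 0.283, -0.001]
force: [-0.7, -0.4, -0.4]
grip_width: 0.57
```

```bash
python3 - <<'E'
from h import *
s=state();y,z=yaw(s["orientation"]);print(s["clock"],s["tcp_pos"],y,z)
W=snapshot("wrist");cv2.imwrite("pics/w2.png",W["frame"])
M=np.linalg.inv(W["tool_from_camera"])
for dz in (0,8,18):
  q=M@np.array([0,0,dz,1]);q=W["intrinsics"]@q[:3];print(dz,q[:2]/q[2],q[2])
E
```

```text
3.3 [570.27920824 -25.94827976 113.40503132] 0.5735197459124755 [-1.63967462e-03  1.68540517e-04 -9.99998642e-01]
0 [319.14027618 288.22332364] 181.46212389864078
8 [319.08852351 282.08679372] 189.15828399784664
18 [319.02946814 275.0843523 ] 198.77848412185395
```

View pics/w2.png

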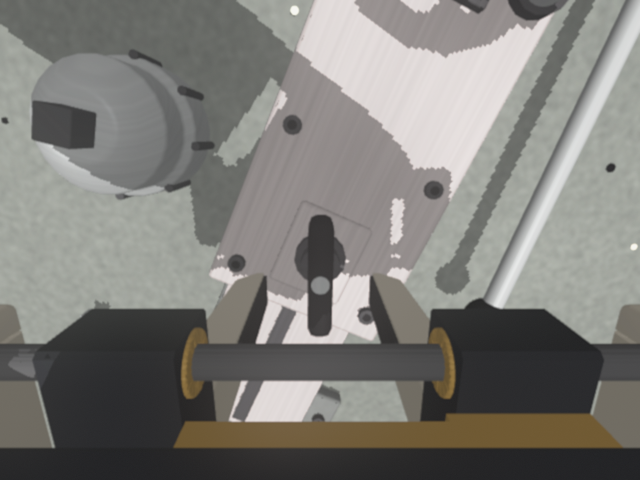

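carry_out([
  {"dx": -0.012,"dy": 0.005,"dz": 0.3,"wx": 0,"wy": 0,"wz": 0,"fingers": 110},
  {"dx": -0.012,"dy": 0.005,"dz": 0.57,"wx": 0,"wy": 0,"wz": 0,"fingers": 110},
  {"dx": -0.012,"dy": 0.005,"dz": 0.57,"wx": 0,"wy": 0,"wz": 0,"fingers": 180},
  {"dx": -0.012,"dy": 0.005,"dz": 0.57,"wx": 0,"wy": 0,"wz": 0,"fingers": 255},
  {"dx": -0.012,"dy": 0.005,"dz": 0.57,"wx": 0,"wy": 0,"wz": 0,"fingers": 255},
], force=15)

```text
clock: 3.98
tcp_pos: [570.9, -25.9, 80.2]
orientation: [0.0, 0.959, 0.284, 0.0]
force: [-0.2, 0.1, -1.0]
grip_width: 0.296
```

```bash
python3 - <<'E'
from h import *
s=state();y,z=yaw(s["orientation"]);print(s["clock"],s["tcp_pos"],y,s["force"],s["wrist_torque"],s["grip_width"])
E
```

```text
3.975 [570.88086328 -25.94824734  80.24247341] 0.5750440887745613 [-0.17536266  0.06862385 -0.95802589] [ 0.0095011  -0.067541   -0.02302549] 0.29558294275194574
```

carry_out([
  {"dx": 0,"dy": 0,"dz": 0,"wx": 0,"wy": 0,"wz": 0,"fingers": 255},
  {"dx": 0,"dy": 0,"dz": 0,"wx": 0,"wy": 0,"wz": 0,"fingers": 255},
  {"dx": 0,"dy": 0,"dz": 0,"wx": 0,"wy": 0,"wz": 0,"fingers": 255},
], force=50)

```text
clock: 4.35
tcp_pos: [571.5, -25.7, 80.2]
orientation: [0.0, 0.959, 0.283, 0.001]
force: [5.3, 2.0, -1.3]
grip_width: 0.147
```

```bash
python3 - <<'E'
from h import *
s=state();y,z=yaw(s["orientation"]);print(s["clock"],s["tcp_pos"],y,s["force"],s["wrist_torque"],s["grip_width"])
E
```

```text
4.35 [571.47678294 -25.70467841  80.19514389] 0.5747417808832771 [ 5.30376758  2.02710972 -1.30259252] [ 0.34351469 -0.72343568 -0.01489493] 0.14691015480044733
```

carry_out([
  {"dx": 0.015,"dy": 0,"dz": 0,"wx": 0,"wy": 0,"wz": 0.05,"fingers": 255},
  {"dx": 0.015,"dy": 0,"dz": 0,"wx": 0,"wy": 0,"wz": 0.2,"fingers": 255},
  {"dx": 0.015,"dy": 0,"dz": 0,"wx": 0,"wy": 0,"wz": 0.35,"fingers": 255},
  {"dx": 0.015,"dy": 0,"dz": 0,"wx": 0,"wy": 0,"wz": 0.5,"fingers": 255},
  {"dx": 0.015,"dy": 0,"dz": 0,"wx": 0,"wy": 0,"wz": 0.6,"fingers": 255},
])

```text
clock: 4.97
tcp_pos: [571.7, -25.6, 80.2]
orientation: [0.0, 1.0, -0.014, 0.001]
force: [2.2, -0.7, 0.3]
grip_width: 0.147
```

```bash
python3 - <<'E'
from h import *
s=state();y,z=yaw(s["orientation"]);print(s["clock"],s["tcp_pos"],y,s["force"],s["wrist_torque"],s["grip_width"])
E
```

```text
4.975 [571.69761089 -25.62018095  80.17858465] -0.02857571896222685 [ 2.22442547 -0.72246622  0.29072617] [-0.13226027 -0.1859003   0.24940859] 0.1474651138102661
```

carry_out([
  {"dx": 0,"dy": 0,"dz": 0,"wx": 0,"wy": 0,"wz": 0.1,"fingers": 255},
  {"dx": 0,"dy": 0,"dz": 0,"wx": 0,"wy": 0,"wz": 0.2,"fingers": 255},
  {"dx": 0,"dy": 0,"dz": 0,"wx": 0,"wy": 0,"wz": 0.3,"fingers": 255},
  {"dx": 0,"dy": 0,"dz": 0,"wx": 0,"wy": 0,"wz": 0.38,"fingers": 255},
])

```text
clock: 5.48
tcp_pos: [571.9, -25.6, 80.2]
orientation: [0.0, 0.979, -0.202, 0.001]
force: [1.7, 0.1, -0.5]
grip_width: 0.15
```

```bash
python3 - <<'E'
from h import *
s=state();y,z=yaw(s["orientation"]);print(s["clock"],s["tcp_pos"],y,s["force"],s["wrist_torque"],s["grip_width"])
E
```

```text
5.475 [571.90640944 -25.63013167  80.21411839] -0.4073669234046455 [ 1.72237016  0.12554195 -0.46554065] [-0.15751872 -0.30293784  0.22075574] 0.1497986679844506
```

carry_out([
  {"dx": 0,"dy": 0,"dz": 0,"wx": 0,"wy": 0,"wz": 0.04,"fingers": 255},
  {"dx": 0,"dy": 0,"dz": 0,"wx": 0,"wy": 0,"wz": 0.08,"fingers": 255},
  {"dx": 0,"dy": 0,"dz": 0,"wx": 0,"wy": 0,"wz": 0.08,"fingers": 255},
])

```text
clock: 5.85
tcp_pos: [571.9, -25.6, 80.2]
orientation: [0.0, 0.971, -0.24, 0.001]
force: [2.8, -1.6, 1.1]
grip_width: 0.151
```

```bash
python3 - <<'E'
from h import *
s=state();y,z=yaw(s["orientation"]);print(s["clock"],s["tcp_pos"],y,s["force"],s["wrist_torque"],s["grip_width"])
W=snapshot("wrist");cv2.imwrite("pics/w3.png",W["frame"])
E
```

```text
5.85 [571.886723   -25.64129832  80.18775001] -0.48447648584006053 [ 2.75899877 -1.59442125  1.12348243] [-0.29653386 -0.44281196  0.09570971] 0.15050895378430315
```

View pics/w3.png

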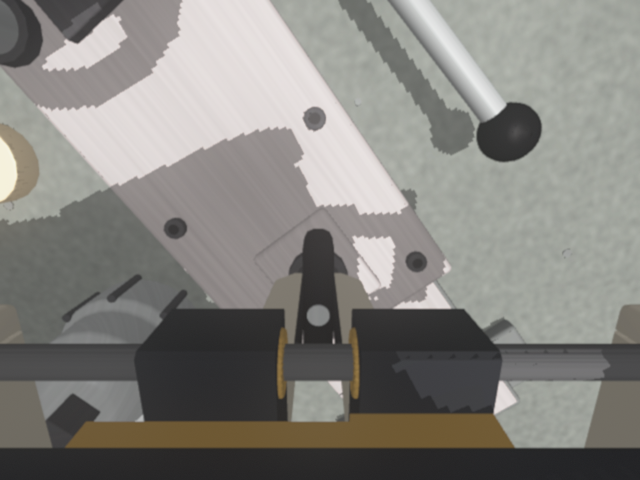

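carry_out([
  {"dx": 0,"dy": 0,"dz": 0,"wx": 0,"wy": 0,"wz": 0,"fingers": 110},
  {"dx": 0,"dy": 0,"dz": 0,"wx": 0,"wy": 0,"wz": 0,"fingers": 110},
  {"dx": 0,"dy": 0,"dz": -0.2,"wx": 0,"wy": 0,"wz": 0,"fingers": 110},
  {"dx": 0,"dy": 0,"dz": -0.9,"wx": 0,"wy": 0,"wz": 0,"fingers": 110},
  {"dx": 0,"dy": 0,"dz": -1.8,"wx": 0,"wy": 0,"wz": 0,"fingers": 110},
])

```text
clock: 6.52
tcp_pos: [570.7, -25.3, 189.0]
orientation: [0.0, 0.971, -0.24, -0.001]
force: [1.1, -0.8, -0.9]
grip_width: 0.565
```

```bash
python3 - <<'E'
from h import *
s=state();y,z=yaw(s["orientation"]);print(s["clock"],s["tcp_pos"],y,s["force"],s["grip_width"])
W=snapshot("wrist");T=snapshot("top");cv2.imwrite("pics/w4.png",W["frame"]);cv2.imwrite("pics/t4.png",cv2.resize(T["frame"][130:290,110:440],None,fx=2.4,fy=2.4,interpolation=cv2.INTER_CUBIC))
rows([571.31,-25.45,187.8],-.485,[(571.3,-25.5,240,-.485),(571.3,-25.5,290,-.485),(573,22,290,-.485),(575,70,290,-.485),(576.7,118.2,290,-.485)])
E
```

```text
6.525 [570.65231617 -25.33942007 189.01209423] -0.4849046880426019 [ 1.10057915 -0.82417373 -0.86827871] 0.5650807538833776
{'dx': np.float64(0.0), 'dy': np.float64(0.001), 'dz': np.float64(-0.87), 'wz': -0.0}
{'dx': np.float64(0.0), 'dy': np.float64(0.001), 'dz': np.float64(-1.703), 'wz': -0.0}
{'dx': np.float64(-0.344), 'dy': np.float64(-0.713), 'dz': np.float64(-1.703), 'wz': -0.0}
{'dx': np.float64(-0.687), 'dy': np.float64(-1.436), 'dz': np.float64(-1.703), 'wz': -0.0}
{'dx': np.float64(-1.037), 'dy': np.float64(-2.16), 'dz': np.float64(-1.703), 'wz': -0.0}
```

View pics/w4.png

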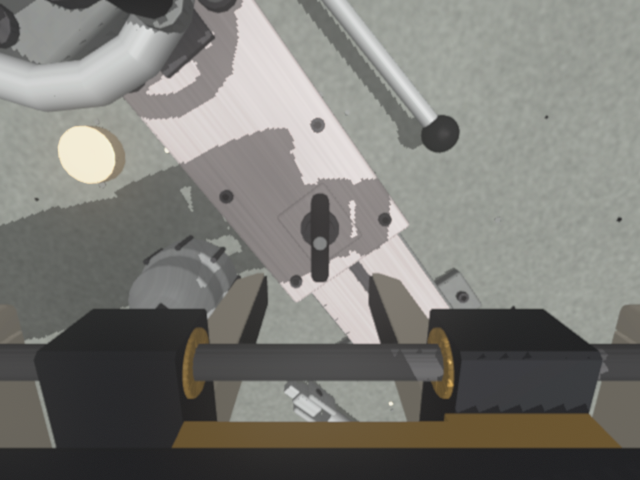

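View pics/t4.png

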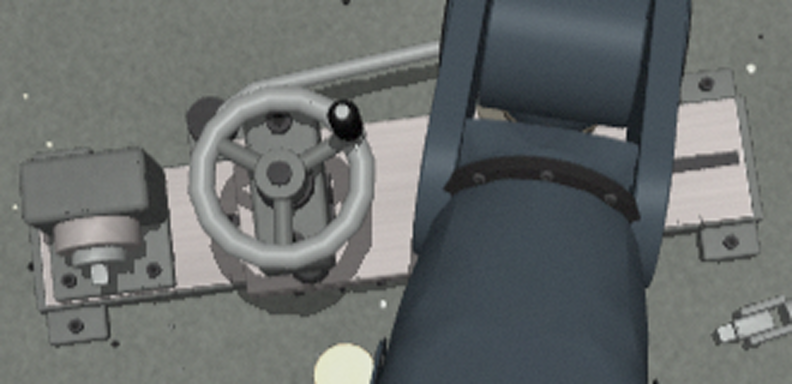

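carry_out([
  {"dx": 0,"dy": 0,"dz": -0.87,"wx": 0,"wy": 0,"wz": 0,"fingers": 110},
  {"dx": 0,"dy": 0,"dz": -1.7,"wx": 0,"wy": 0,"wz": 0,"fingers": 110},
  {"dx": -0.344,"dy": -0.713,"dz": -1.7,"wx": 0,"wy": 0,"wz": 0,"fingers": 110},
  {"dx": -0.687,"dy": -1.436,"dz": -1.7,"wx": 0,"wy": 0,"wz": 0,"fingers": 110},
  {"dx": -1.037,"dy": -2.16,"dz": -1.7,"wx": 0,"wy": 0,"wz": 0,"fingers": 110},
])

```text
clock: 7.25
tcp_pos: [576.4, 119.6, 290.1]
orientation: [-0.0, 0.971, -0.24, 0.0]
force: [0.0, -1.9, -0.1]
grip_width: 0.567
```

carry_out([
  {"dx": 0,"dy": 0,"dz": 0,"wx": 0,"wy": 0,"wz": 0,"fingers": 110},
  {"dx": 0,"dy": 0,"dz": 0,"wx": 0,"wy": 0,"wz": 0,"fingers": 110},
])

```text
clock: 7.5
tcp_pos: [576.5, 117.8, 289.8]
orientation: [0.0, 0.971, -0.24, -0.0]
force: [0.1, -0.7, 0.4]
grip_width: 0.572
```

```bash
python3 - <<'E'
from h import *
s=state();y,z=yaw(s["orientation"]);print(s["clock"],s["tcp_pos"],y,s["force"],s["grip_width"])
W=snapshot("wrist");cv2.imwrite("pics/w5.png",W["frame"])
M=np.linalg.inv(W["tool_from_camera"])
q=M@np.array([0,0,s["tcp_pos"][2]-264,1]);q=W["intrinsics"]@q[:3];print(q[:2]/q[2],q[2])
E
```

```text
7.5 [576.51570945 117.83260133 289.78919311] -0.48463247389105846 [ 0.14829579 -0.7397414   0.43553899] 0.5721450971438167
[318.24884649 269.19107529] 206.13532790206432
```

View pics/w5.png

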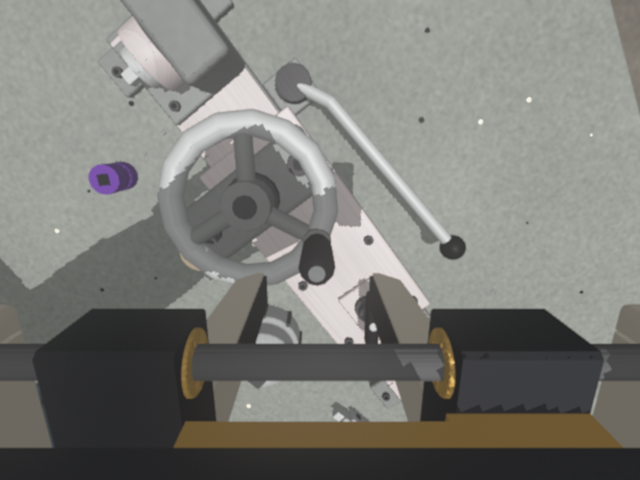

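```bash
python3 - <<'E'
from h import *
s=state();y,z=yaw(s["orientation"])
P=np.array([576.516,117.833,289.79]);yy=-.4846
c,q=np.cos(yy),np.sin(yy);Rt=np.array([[c,q,0],[q,-c,0],[0,0,-1]]).T
K=np.array([[347.668,0,317.76],[0,347.668,236.05],[0,0,1]])
M=np.array([[1,-.000456,.00005,.2308],[.000425,.96197,.27314,-75.209],[-.000172,-.27314,.96197,-167.138]])
def wz(u,v,z):
    d=M[:,:3]@np.linalg.inv(K)@np.array([u,v,1.]);o=P+Rt@M[:,3];d=Rt@d
    return o+d*(z-o[2])/d[2]
print("hub",wz(245,207,209),"handle top",wz(317,272.5,264))
rows([576.7,118.2,289.8],-.485,[(576.2,117.4,250,-.485),(576.2,117.4,217.4,-.485)])
E
```

```text
hub [542.56063519 165.88865983 209.        ] handle top [575.34315928 116.07882265 264.        ]
{'dx': np.float64(-0.001), 'dy': np.float64(0.016), 'dz': np.float64(0.663), 'wz': -0.0}
{'dx': np.float64(-0.001), 'dy': np.float64(0.016), 'dz': np.float64(1.207), 'wz': -0.0}
```

carry_out([
  {"dx": -0.005,"dy": 0.016,"dz": 0.66,"wx": 0,"wy": 0,"wz": 0,"fingers": 110},
  {"dx": -0.005,"dy": 0.016,"dz": 1.2,"wx": 0,"wy": 0,"wz": 0,"fingers": 110},
  {"dx": -0.005,"dy": 0.016,"dz": 1.2,"wx": 0,"wy": 0,"wz": 0,"fingers": 200},
  {"dx": -0.005,"dy": 0.016,"dz": 1.2,"wx": 0,"wy": 0,"wz": 0,"fingers": 255},
  {"dx": -0.005,"dy": 0.016,"dz": 1.2,"wx": 0,"wy": 0,"wz": 0,"fingers": 255},
], force=30)

```text
clock: 8.18
tcp_pos: [576.7, 117.3, 219.4]
orientation: [-0.0, 0.971, -0.24, 0.001]
force: [-0.3, -0.3, 0.0]
grip_width: 0.297
```

carry_out([
  {"dx": 0,"dy": 0,"dz": 0,"wx": 0,"wy": 0,"wz": 0,"fingers": 255},
  {"dx": 0,"dy": 0,"dz": 0,"wx": 0,"wy": 0,"wz": 0,"fingers": 255},
])

```text
clock: 8.43
tcp_pos: [576.0, 117.9, 219.1]
orientation: [-0.0, 0.971, -0.24, 0.0]
force: [-3.8, 1.9, 6.0]
grip_width: 0.238
```

```bash
python3 - <<'E'
from h import *
s=state();y,z=yaw(s["orientation"]);print(s["clock"],s["tcp_pos"],y,s["force"],s["wrist_torque"],s["grip_width"])
c,q=np.cos(-.485),np.sin(-.485)
pc=np.array([576.7,118.2,289.8])+60*(-.005*np.array([c,q,0])+.016*np.array([q,-c,0]))-np.array([0,0,72]);print("cmd",pc)
E
```

```text
8.425 [576.01555837 117.90278672 219.10723931] -0.48485683492955284 [-3.778433    1.89840988  5.98920463] [0.30887215 0.66855358 0.00921544] 0.23832372138603553
cmd [575.98703749 117.49057456 217.8       ]
```

```bash
cat >> h.py <<'E'
C0=np.array([542.3,166.7]);YW=-.485
def arc(pc,phis,C=C0,r=60,z=218.5):
    w=[(C[0]+r*np.cos(a),C[1]+r*np.sin(a),z,YW) for a in phis]
    c,s=np.cos(YW),np.sin(YW);X=np.array([c,s,0]);Y=np.array([s,-c,0])
    for x in w:
        d=np.array(x[:3])-np.array(pc);print(f'dx {d@X/60:.3f} dy {d@Y/60:.3f} dz {-d[2]/60:.3f}')
    print("next pc",np.round(w[-1][:3],2),"phi",phis[-1])
def st(C=C0):
    s=state();p=s["tcp_pos"];a=np.arctan2(p[1]-C[1],p[0]-C[0]);f=s["force"]
    t=np.array([-np.sin(a),np.cos(a)]);n=np.array([np.cos(a),np.sin(a)])
    print("t",s["clock"],"tcp",p.round(2),"phi",a.round(4),"r",np.hypot(*(p[:2]-C)).round(2),"F",f.round(1),"Ftan",(f[:2]@t).round(1),"Frad",(f[:2]@n).round(1),"wheel",((a-3.296+1.0)%(2*np.pi)-1.0).round(3),"g",round(s["grip_width"],3))
E
python3 - <<'E'
from h import *
st()
arc([575.99,117.49,217.8],-0.968-np.array([.1,.3,.5,.7,.9]))
E
```

```text
t 8.425 tcp [576.02 117.9  219.11] phi -0.9662 r 59.31 F [-3.8  1.9  6. ] Ftan -2.0 Frad -3.7 wheel 2.021 g 0.238
dx -0.044 dy 0.087 dz -0.012
dx -0.170 dy 0.242 dz -0.012
dx -0.325 dy 0.368 dz -0.012
dx -0.501 dy 0.462 dz -0.012
dx -0.692 dy 0.519 dz -0.012
next pc [524.73 109.33 218.5 ] phi -1.8679999999999999
```

carry_out([
  {"dx": -0.044,"dy": 0.087,"dz": -0.012,"wx": 0,"wy": 0,"wz": 0,"fingers": 255},
  {"dx": -0.17,"dy": 0.242,"dz": -0.012,"wx": 0,"wy": 0,"wz": 0,"fingers": 255},
  {"dx": -0.325,"dy": 0.368,"dz": -0.012,"wx": 0,"wy": 0,"wz": 0,"fingers": 255},
  {"dx": -0.501,"dy": 0.462,"dz": -0.012,"wx": 0,"wy": 0,"wz": 0,"fingers": 255},
  {"dx": -0.692,"dy": 0.519,"dz": -0.012,"wx": 0,"wy": 0,"wz": 0,"fingers": 255},
])

```text
clock: 9.05
tcp_pos: [525.4, 109.4, 219.2]
orientation: [-0.001, 0.971, -0.24, 0.002]
force: [7.2, 4.3, -2.8]
grip_width: 0.236
```

```bash
python3 - <<'E'
from h import *
st()
arc([524.73,109.33,218.5],-1.868-np.array([.2,.4,.6,.8,.9]))
E
```

```text
t 9.05 tcp [525.42 109.42 219.21] phi -1.8573 r 59.72 F [ 7.2  4.3 -2.8] Ftan 5.7 Frad -6.2 wheel 1.13 g 0.236
dx -0.199 dy 0.018 dz -0.000
dx -0.397 dy -0.005 dz -0.000
dx -0.587 dy -0.066 dz -0.000
dx -0.761 dy -0.164 dz -0.000
dx -0.840 dy -0.225 dz -0.000
next pc [486.44 144.8  218.5 ] phi -2.7680000000000002
```

carry_out([
  {"dx": -0.199,"dy": 0.018,"dz": 0,"wx": 0,"wy": 0,"wz": 0,"fingers": 255},
  {"dx": -0.397,"dy": -0.005,"dz": 0,"wx": 0,"wy": 0,"wz": 0,"fingers": 255},
  {"dx": -0.587,"dy": -0.066,"dz": 0,"wx": 0,"wy": 0,"wz": 0,"fingers": 255},
  {"dx": -0.761,"dy": -0.164,"dz": 0,"wx": 0,"wy": 0,"wz": 0,"fingers": 255},
  {"dx": -0.84,"dy": -0.225,"dz": 0,"wx": 0,"wy": 0,"wz": 0,"fingers": 255},
])

```text
clock: 9.68
tcp_pos: [486.3, 144.6, 219.1]
orientation: [0.0, 0.971, -0.24, 0.0]
force: [-1.2, -5.4, 3.7]
grip_width: 0.24
```

```bash
python3 - <<'E'
from h import *
st()
arc([486.44,144.8,218.5],-2.768-np.array([.06,.12,.18,.24,.3]))
E
```

```text
t 9.675 tcp [486.31 144.59 219.12] phi -2.7655 r 60.19 F [-1.2 -5.4  3.7] Ftan 4.6 Frad 3.1 wheel 0.222 g 0.24
dx -0.044 dy -0.041 dz -0.000
dx -0.086 dy -0.084 dz -0.000
dx -0.125 dy -0.129 dz -0.000
dx -0.161 dy -0.177 dz -0.000
dx -0.195 dy -0.227 dz -0.000
next pc [482.46 162.29 218.5 ] phi -3.0679999999999996
```

carry_out([
  {"dx": -0.044,"dy": -0.041,"dz": 0,"wx": 0,"wy": 0,"wz": 0,"fingers": 255},
  {"dx": -0.086,"dy": -0.084,"dz": 0,"wx": 0,"wy": 0,"wz": 0,"fingers": 255},
  {"dx": -0.125,"dy": -0.129,"dz": 0,"wx": 0,"wy": 0,"wz": 0,"fingers": 255},
])

```text
clock: 10.05
tcp_pos: [483.2, 154.7, 219.1]
orientation: [0.0, 0.971, -0.24, -0.0]
force: [-3.4, -5.0, 4.9]
grip_width: 0.236
```

```bash
python3 - <<'E'
from h import *
st()
a=-2.948;arc([542.3+60*np.cos(a),166.7+60*np.sin(a),218.5],a-np.array([.03,.06,.09]))
E
```

```text
t 10.05 tcp [483.23 154.72 219.1 ] phi -2.9415 r 60.27 F [-3.4 -5.   4.9] Ftan 4.2 Frad 4.3 wheel 0.046 g 0.236
dx -0.018 dy -0.024 dz -0.000
dx -0.036 dy -0.048 dz -0.000
dx -0.053 dy -0.073 dz -0.000
next pc [482.62 160.5  218.5 ] phi -3.038
```

carry_out([
  {"dx": -0.018,"dy": -0.024,"dz": 0,"wx": 0,"wy": 0,"wz": 0,"fingers": 255},
  {"dx": -0.036,"dy": -0.048,"dz": 0,"wx": 0,"wy": 0,"wz": 0,"fingers": 255},
  {"dx": -0.036,"dy": -0.048,"dz": 0,"wx": 0,"wy": 0,"wz": 0,"fingers": 255},
])

```text
clock: 10.42
tcp_pos: [482.6, 158.1, 219.1]
orientation: [0.001, 0.971, -0.24, -0.0]
force: [-3.8, -7.7, 6.6]
grip_width: 0.231
```

```bash
python3 - <<'E'
from h import *
st()
a=-3.008;arc([542.3+60*np.cos(a),166.7+60*np.sin(a),218.5],a-np.array([.03,.06,.09]))
E
```

```text
t 10.425 tcp [482.6  158.1  219.09] phi -2.9986 r 60.32 F [-3.8 -7.7  6.6] Ftan 7.0 Frad 4.9 wheel -0.011 g 0.231
dx -0.017 dy -0.025 dz -0.000
dx -0.033 dy -0.050 dz -0.000
dx -0.049 dy -0.076 dz -0.000
next pc [482.36 164.09 218.5 ] phi -3.098
```

carry_out([
  {"dx": -0.017,"dy": -0.025,"dz": 0,"wx": 0,"wy": 0,"wz": 0,"fingers": 255},
  {"dx": -0.033,"dy": -0.05,"dz": 0,"wx": 0,"wy": 0,"wz": 0,"fingers": 255},
  {"dx": -0.033,"dy": -0.05,"dz": 0,"wx": 0,"wy": 0,"wz": 0,"fingers": 255},
])

```text
clock: 10.8
tcp_pos: [482.6, 158.6, 219.1]
orientation: [0.004, 0.971, -0.24, 0.001]
force: [-2.6, -27.9, 9.4]
grip_width: 0.234
```

```bash
python3 - <<'E'
from h import *
st()
a=-3.068;arc([542.3+60*np.cos(a),166.7+60*np.sin(a),218.5],a-np.array([.03,.06,.09]))
W=snapshot("wrist");cv2.imwrite("pics/w6.png",W["frame"])
E
```

```text
t 10.8 tcp [482.57 158.62 219.07] phi -3.0071 r 60.27 F [ -2.6 -27.9   9.4] Ftan 27.3 Frad 6.3 wheel -0.02 g 0.234
dx -0.016 dy -0.026 dz -0.000
dx -0.030 dy -0.052 dz -0.000
dx -0.044 dy -0.078 dz -0.000
next pc [482.31 167.68 218.5 ] phi -3.158
```

View pics/w6.png

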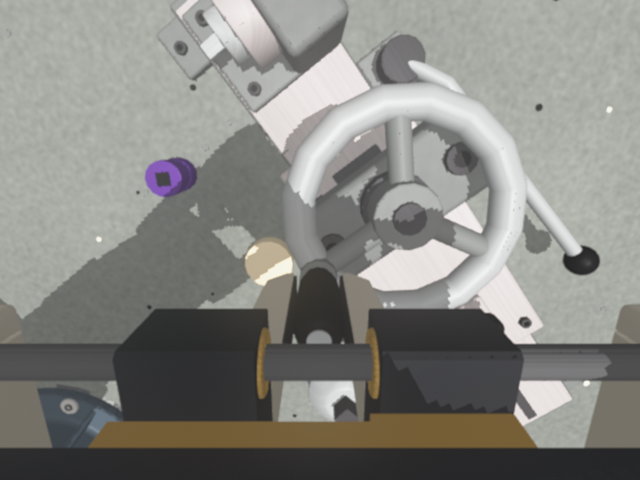

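```bash
python3 - <<'E'
from h import *
from scipy.optimize import least_squares
P=np.array([[576.02,117.9],[525.42,109.42],[486.31,144.59],[483.23,154.72],[482.6,158.1]])
r=least_squares(lambda c:np.hypot(P[:,0]-c[0],P[:,1]-c[1])-60,C0);print(r.x,r.fun)
C=r.x;a0=np.arctan2(158.1-C[1],482.6-C[0]);print("stop phi",a0,"expected -2.987")
# first call: unload & reverse
a=-3.068;pc=[542.3+60*np.cos(a),166.7+60*np.sin(a),218.5]
st(C)
arc(pc,[-2.95,-2.8,-2.6,-2.4,-2.2],C,z=219)
arc([C[0]+60*np.cos(-2.2),C[1]+60*np.sin(-2.2),219],[-2.0,-1.8,-1.6,-1.4,-1.2],C,z=219)
E
```

```text
[541.89190882 167.17758589] [-0.05830267  0.06049041 -0.00376991 -0.02991585 -0.01722733]
stop phi -2.9896723967750214 expected -2.987
t 10.85 tcp [482.59 158.62 219.05] phi -2.9982 r 59.92 F [ -2.4 -27.5   8.4] Ftan 26.8 Frad 6.3 wheel -0.011 g 0.239
dx 0.059 dy 0.092 dz -0.008
dx 0.161 dy 0.202 dz -0.008
dx 0.321 dy 0.322 dz -0.008
dx 0.501 dy 0.407 dz -0.008
dx 0.695 dy 0.456 dz -0.008
next pc [506.58 118.67 219.  ] phi -2.2
dx 0.199 dy 0.009 dz -0.000
dx 0.397 dy -0.022 dz -0.000
dx 0.584 dy -0.092 dz -0.000
dx 0.753 dy -0.197 dz -0.000
dx 0.899 dy -0.334 dz -0.000
next pc [563.63 111.26 219.  ] phi -1.2
```

```bash
python3 - <<'E'
from h import *
C=np.array([541.89,167.18]);w=2*np.pi/25;p=lambda k:-2.988+w*k
a=-3.068;pc=[542.3+60*np.cos(a),166.7+60*np.sin(a),218.5]
arc(pc,[p(k) for k in range(5)],C,z=219)
for b in (4,9,14,19,24):
    print("base",b);arc([C[0]+60*np.cos(p(b)),C[1]+60*np.sin(p(b)),219],[p(b+i) for i in range(1,6)],C,z=219)
E
```

```text
dx 0.035 dy 0.062 dz -0.008
dx 0.209 dy 0.243 dz -0.008
dx 0.422 dy 0.375 dz -0.008
dx 0.661 dy 0.450 dz -0.008
dx 0.911 dy 0.463 dz -0.008
next pc [517.87 112.2  219.  ] phi -1.982690350851266
base 4
dx 0.246 dy -0.049 dz -0.000
dx 0.471 dy -0.159 dz -0.000
dx 0.663 dy -0.320 dz -0.000
dx 0.808 dy -0.525 dz -0.000
dx 0.898 dy -0.759 dz -0.000
next pc [586.76 127.34 219.  ] phi -0.7260532894153489
base 9
dx 0.029 dy -0.249 dz -0.000
dx -0.005 dy -0.497 dz -0.000
dx -0.100 dy -0.729 dz -0.000
dx -0.249 dy -0.931 dz -0.000
dx -0.444 dy -1.089 dz -0.000
next pc [593.64 197.54 219.  ] phi 0.5305837720205688
base 14
dx -0.228 dy -0.104 dz -0.000
dx -0.475 dy -0.149 dz -0.000
dx -0.725 dy -0.131 dz -0.000
dx -0.962 dy -0.051 dz -0.000
dx -1.172 dy 0.086 dz -0.000
next pc [529.01 225.78 219.  ] phi 1.787220833456486
base 19
dx -0.170 dy 0.184 dz -0.000
dx -0.288 dy 0.405 dz -0.000
dx -0.348 dy 0.649 dz -0.000
dx -0.345 dy 0.899 dz -0.000
dx -0.281 dy 1.142 dz -0.000
next pc [482.18 173.03 219.  ] phi 3.0438578948924033
base 24
dx 0.123 dy 0.218 dz -0.000
dx 0.296 dy 0.399 dz -0.000
dx 0.509 dy 0.531 dz -0.000
dx 0.749 dy 0.607 dz -0.000
dx 0.999 dy 0.620 dz -0.000
next pc [517.87 112.2  219.  ] phi 4.30049495632832
```

carry_out([
  {"dx": 0.035,"dy": 0.062,"dz": -0.008,"wx": 0,"wy": 0,"wz": 0,"fingers": 255},
  {"dx": 0.209,"dy": 0.243,"dz": -0.008,"wx": 0,"wy": 0,"wz": 0,"fingers": 255},
  {"dx": 0.422,"dy": 0.375,"dz": -0.008,"wx": 0,"wy": 0,"wz": 0,"fingers": 255},
  {"dx": 0.661,"dy": 0.45,"dz": -0.008,"wx": 0,"wy": 0,"wz": 0,"fingers": 255},
  {"dx": 0.911,"dy": 0.463,"dz": -0.008,"wx": 0,"wy": 0,"wz": 0,"fingers": 255},
])

```text
clock: 11.48
tcp_pos: [517.6, 112.3, 219.1]
orientation: [-0.0, 0.971, -0.24, -0.001]
force: [-2.7, 6.6, 1.3]
grip_width: 0.237
```

```bash
python3 -c "
from h import *
st(np.array([541.89,167.18]))"
```

```text
t 11.475 tcp [517.56 112.27 219.15] phi -1.9879 r 60.06 F [-2.7  6.6  1.3] Ftan -5.1 Frad -4.9 wheel 0.999 g 0.237
```

carry_out([
  {"dx": 0.246,"dy": -0.049,"dz": 0,"wx": 0,"wy": 0,"wz": 0,"fingers": 255},
  {"dx": 0.471,"dy": -0.159,"dz": 0,"wx": 0,"wy": 0,"wz": 0,"fingers": 255},
  {"dx": 0.663,"dy": -0.32,"dz": 0,"wx": 0,"wy": 0,"wz": 0,"fingers": 255},
  {"dx": 0.808,"dy": -0.525,"dz": 0,"wx": 0,"wy": 0,"wz": 0,"fingers": 255},
  {"dx": 0.898,"dy": -0.759,"dz": 0,"wx": 0,"wy": 0,"wz": 0,"fingers": 255},
])

```text
clock: 12.1
tcp_pos: [586.7, 127.3, 219.1]
orientation: [0.0, 0.971, -0.24, -0.001]
force: [-8.2, 1.0, 5.4]
grip_width: 0.232
```

```bash
python3 -c "
from h import *
st(np.array([541.89,167.18]))"
```

```text
t 12.1 tcp [586.7  127.33 219.12] phi -0.7269 r 59.97 F [-8.2  1.   5.4] Ftan -4.7 Frad -6.8 wheel 2.26 g 0.232
```

carry_out([
  {"dx": 0.029,"dy": -0.249,"dz": 0,"wx": 0,"wy": 0,"wz": 0,"fingers": 255},
  {"dx": -0.005,"dy": -0.497,"dz": 0,"wx": 0,"wy": 0,"wz": 0,"fingers": 255},
  {"dx": -0.1,"dy": -0.729,"dz": 0,"wx": 0,"wy": 0,"wz": 0,"fingers": 255},
  {"dx": -0.249,"dy": -0.931,"dz": 0,"wx": 0,"wy": 0,"wz": 0,"fingers": 255},
  {"dx": -0.444,"dy": -1.089,"dz": 0,"wx": 0,"wy": 0,"wz": 0,"fingers": 255},
])

```text
clock: 12.72
tcp_pos: [593.9, 197.3, 219.1]
orientation: [0.0, 0.971, -0.24, 0.0]
force: [-3.3, -8.0, 3.8]
grip_width: 0.24
```

```bash
python3 -c "
from h import *
st(np.array([541.89,167.18]))"
```

```text
t 12.725 tcp [593.93 197.29 219.13] phi 0.5246 r 60.12 F [-3.3 -8.   3.8] Ftan -5.3 Frad -6.9 wheel 3.512 g 0.24
```

carry_out([
  {"dx": -0.228,"dy": -0.104,"dz": 0,"wx": 0,"wy": 0,"wz": 0,"fingers": 255},
  {"dx": -0.475,"dy": -0.149,"dz": 0,"wx": 0,"wy": 0,"wz": 0,"fingers": 255},
  {"dx": -0.725,"dy": -0.131,"dz": 0,"wx": 0,"wy": 0,"wz": 0,"fingers": 255},
  {"dx": -0.962,"dy": -0.051,"dz": 0,"wx": 0,"wy": 0,"wz": 0,"fingers": 255},
  {"dx": -1.172,"dy": 0.086,"dz": 0,"wx": 0,"wy": 0,"wz": 0,"fingers": 255},
])

```text
clock: 13.35
tcp_pos: [529.6, 226.1, 219.2]
orientation: [-0.001, 0.971, -0.24, 0.001]
force: [6.7, -3.4, -1.7]
grip_width: 0.24
```

```bash
python3 -c "
from h import *
st(np.array([541.89,167.18]))"
```

```text
t 13.35 tcp [529.58 226.13 219.17] phi 1.7766 r 60.22 F [ 6.7 -3.4 -1.7] Ftan -5.9 Frad -4.7 wheel 4.764 g 0.24
```

carry_out([
  {"dx": -0.17,"dy": 0.184,"dz": 0,"wx": 0,"wy": 0,"wz": 0,"fingers": 255},
  {"dx": -0.288,"dy": 0.405,"dz": 0,"wx": 0,"wy": 0,"wz": 0,"fingers": 255},
  {"dx": -0.348,"dy": 0.649,"dz": 0,"wx": 0,"wy": 0,"wz": 0,"fingers": 255},
  {"dx": -0.345,"dy": 0.899,"dz": 0,"wx": 0,"wy": 0,"wz": 0,"fingers": 255},
  {"dx": -0.281,"dy": 1.142,"dz": 0,"wx": 0,"wy": 0,"wz": 0,"fingers": 255},
])

```text
clock: 13.98
tcp_pos: [482.1, 173.7, 219.2]
orientation: [-0.001, 0.971, -0.24, 0.0]
force: [5.3, 4.0, -3.9]
grip_width: 0.237
```

```bash
python3 -c "
from h import *
st(np.array([541.89,167.18]))
W=snapshot('wrist');cv2.imwrite('pics/w7.png',W['frame'])"
```

```text
t 13.975 tcp [482.07 173.66 219.18] phi 3.0336 r 60.17 F [ 5.3  4.  -3.9] Ftan -4.5 Frad -4.8 wheel -0.262 g 0.237
```

View pics/w7.png

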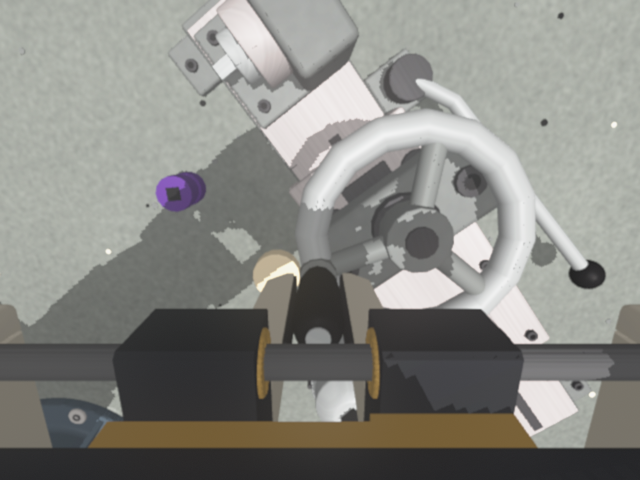

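carry_out([
  {"dx": 0.123,"dy": 0.218,"dz": 0,"wx": 0,"wy": 0,"wz": 0,"fingers": 255},
  {"dx": 0.296,"dy": 0.399,"dz": 0,"wx": 0,"wy": 0,"wz": 0,"fingers": 255},
  {"dx": 0.509,"dy": 0.531,"dz": 0,"wx": 0,"wy": 0,"wz": 0,"fingers": 255},
  {"dx": 0.749,"dy": 0.607,"dz": 0,"wx": 0,"wy": 0,"wz": 0,"fingers": 255},
  {"dx": 0.999,"dy": 0.62,"dz": 0,"wx": 0,"wy": 0,"wz": 0,"fingers": 255},
])

```text
clock: 14.65
tcp_pos: [517.6, 112.3, 219.2]
orientation: [-0.0, 0.971, -0.24, -0.001]
force: [-3.5, 6.0, 2.8]
grip_width: 0.232
```

```bash
python3 -c "
from h import *
st(np.array([541.89,167.18]))"
```

```text
t 14.65 tcp [517.58 112.26 219.16] phi -1.9875 r 60.06 F [-3.5  6.   2.8] Ftan -5.6 Frad -4.0 wheel 1.0 g 0.232
```

carry_out([
  {"dx": 0.246,"dy": -0.049,"dz": 0,"wx": 0,"wy": 0,"wz": 0,"fingers": 255},
  {"dx": 0.471,"dy": -0.159,"dz": 0,"wx": 0,"wy": 0,"wz": 0,"fingers": 255},
  {"dx": 0.663,"dy": -0.32,"dz": 0,"wx": 0,"wy": 0,"wz": 0,"fingers": 255},
  {"dx": 0.808,"dy": -0.525,"dz": 0,"wx": 0,"wy": 0,"wz": 0,"fingers": 255},
  {"dx": 0.898,"dy": -0.759,"dz": 0,"wx": 0,"wy": 0,"wz": 0,"fingers": 255},
])

```text
clock: 15.28
tcp_pos: [586.8, 127.4, 219.1]
orientation: [0.0, 0.971, -0.24, -0.001]
force: [-8.2, 0.9, 6.8]
grip_width: 0.236
```

```bash
python3 -c "
from h import *
st(np.array([541.89,167.18]))"
```

```text
t 15.275 tcp [586.79 127.43 219.13] phi -0.7246 r 59.97 F [-8.2  0.9  6.8] Ftan -4.8 Frad -6.8 wheel 2.263 g 0.236
```

carry_out([
  {"dx": 0.029,"dy": -0.249,"dz": 0,"wx": 0,"wy": 0,"wz": 0,"fingers": 255},
  {"dx": -0.005,"dy": -0.497,"dz": 0,"wx": 0,"wy": 0,"wz": 0,"fingers": 255},
  {"dx": -0.1,"dy": -0.729,"dz": 0,"wx": 0,"wy": 0,"wz": 0,"fingers": 255},
  {"dx": -0.249,"dy": -0.931,"dz": 0,"wx": 0,"wy": 0,"wz": 0,"fingers": 255},
  {"dx": -0.444,"dy": -1.089,"dz": 0,"wx": 0,"wy": 0,"wz": 0,"fingers": 255},
])

```text
clock: 15.9
tcp_pos: [593.9, 197.4, 219.1]
orientation: [0.001, 0.971, -0.24, 0.0]
force: [-4.1, -8.6, 3.8]
grip_width: 0.237
```

```bash
python3 -c "
from h import *
st(np.array([541.89,167.18]))"
```

```text
t 15.9 tcp [593.91 197.35 219.15] phi 0.5256 r 60.13 F [-4.1 -8.6  3.8] Ftan -5.4 Frad -7.9 wheel 3.513 g 0.237
```

carry_out([
  {"dx": -0.228,"dy": -0.104,"dz": 0,"wx": 0,"wy": 0,"wz": 0,"fingers": 255},
  {"dx": -0.475,"dy": -0.149,"dz": 0,"wx": 0,"wy": 0,"wz": 0,"fingers": 255},
  {"dx": -0.725,"dy": -0.131,"dz": 0,"wx": 0,"wy": 0,"wz": 0,"fingers": 255},
  {"dx": -0.962,"dy": -0.051,"dz": 0,"wx": 0,"wy": 0,"wz": 0,"fingers": 255},
  {"dx": -1.172,"dy": 0.086,"dz": 0,"wx": 0,"wy": 0,"wz": 0,"fingers": 255},
])

```text
clock: 16.52
tcp_pos: [529.7, 226.2, 219.2]
orientation: [-0.0, 0.971, -0.24, 0.001]
force: [6.9, -4.9, -1.5]
grip_width: 0.237
```

```bash
python3 -c "
from h import *
st(np.array([541.89,167.18]))"
```

```text
t 16.525 tcp [529.68 226.15 219.16] phi 1.775 r 60.23 F [ 6.9 -4.9 -1.5] Ftan -5.8 Frad -6.2 wheel 4.762 g 0.237
```

carry_out([
  {"dx": -0.17,"dy": 0.184,"dz": 0,"wx": 0,"wy": 0,"wz": 0,"fingers": 255},
  {"dx": -0.288,"dy": 0.405,"dz": 0,"wx": 0,"wy": 0,"wz": 0,"fingers": 255},
  {"dx": -0.348,"dy": 0.649,"dz": 0,"wx": 0,"wy": 0,"wz": 0,"fingers": 255},
  {"dx": -0.345,"dy": 0.899,"dz": 0,"wx": 0,"wy": 0,"wz": 0,"fingers": 255},
  {"dx": -0.281,"dy": 1.142,"dz": 0,"wx": 0,"wy": 0,"wz": 0,"fingers": 255},
])

```text
clock: 17.15
tcp_pos: [482.1, 173.8, 219.2]
orientation: [-0.001, 0.971, -0.24, -0.0]
force: [4.6, 4.8, -2.8]
grip_width: 0.237
```

```bash
python3 -c "
from h import *
C=np.array([541.89,167.18])
st(C);a=3.04386;e=2*np.pi-2.982
arc([482.18,173.03,219],[a+.08,a+.16,a+.22,e-.006,e],C,z=219)"
```

```text
t 17.15 tcp [482.09 173.78 219.16] phi 3.0317 r 60.16 F [ 4.6  4.8 -2.8] Ftan -5.3 Frad -4.0 wheel -0.264 g 0.237
dx 0.033 dy 0.073 dz -0.000
dx 0.072 dy 0.143 dz -0.000
dx 0.105 dy 0.193 dz -0.000
dx 0.123 dy 0.218 dz -0.000
dx 0.127 dy 0.223 dz -0.000
next pc [482.65 157.65 219.  ] phi 3.301185307179586
```

carry_out([
  {"dx": 0.033,"dy": 0.073,"dz": 0,"wx": 0,"wy": 0,"wz": 0,"fingers": 255},
  {"dx": 0.072,"dy": 0.143,"dz": 0,"wx": 0,"wy": 0,"wz": 0,"fingers": 255},
  {"dx": 0.105,"dy": 0.193,"dz": 0,"wx": 0,"wy": 0,"wz": 0,"fingers": 255},
  {"dx": 0.123,"dy": 0.218,"dz": 0,"wx": 0,"wy": 0,"wz": 0,"fingers": 255},
  {"dx": 0.127,"dy": 0.223,"dz": 0,"wx": 0,"wy": 0,"wz": 0,"fingers": 255},
])

```text
clock: 17.77
tcp_pos: [482.5, 158.1, 219.1]
orientation: [-0.0, 0.971, -0.24, -0.0]
force: [-3.3, 3.8, 3.2]
grip_width: 0.238
```

```bash
python3 -c "
from h import *
C=np.array([541.89,167.18])
st(C)"
```

```text
t 17.775 tcp [482.53 158.1  219.12] phi -2.9898 r 60.05 F [-3.3  3.8  3.2] Ftan -4.3 Frad 2.6 wheel -0.003 g 0.238
```

carry_out([
  {"dx": 0,"dy": 0,"dz": 0,"wx": 0,"wy": 0,"wz": 0,"fingers": 255},
  {"dx": 0,"dy": 0,"dz": 0,"wx": 0,"wy": 0,"wz": 0,"fingers": 255},
  {"dx": 0,"dy": 0,"dz": 0,"wx": 0,"wy": 0,"wz": 0,"fingers": 255},
])

```text
clock: 18.15
tcp_pos: [482.6, 158.1, 219.1]
orientation: [-0.0, 0.971, -0.24, -0.0]
force: [-4.4, 4.3, 2.7]
grip_width: 0.239
```

```bash
python3 -c "
from h import *
C=np.array([541.89,167.18])
st(C)
for n in ('wrist','top','scene'):
    W=snapshot(n);cv2.imwrite('pics/f_%s.png'%n,W['frame'])
"
```

```text
t 18.15 tcp [482.56 158.07 219.13] phi -2.9893 r 60.02 F [-4.4  4.3  2.7] Ftan -4.9 Frad 3.7 wheel -0.002 g 0.239
```

View pics/f_wrist.png

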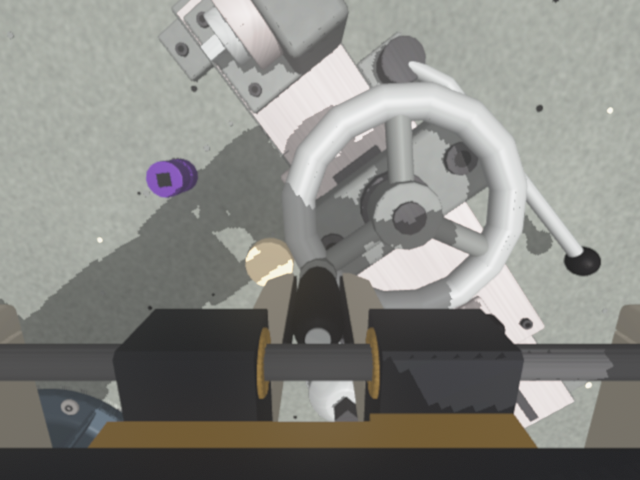

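View pics/f_scene.png

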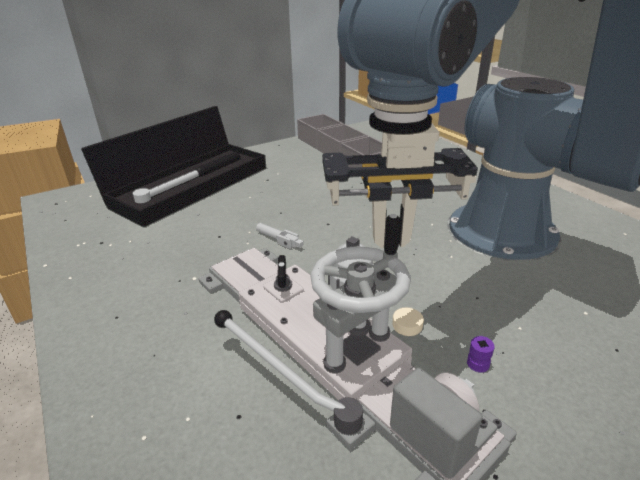

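View pics/f_top.png

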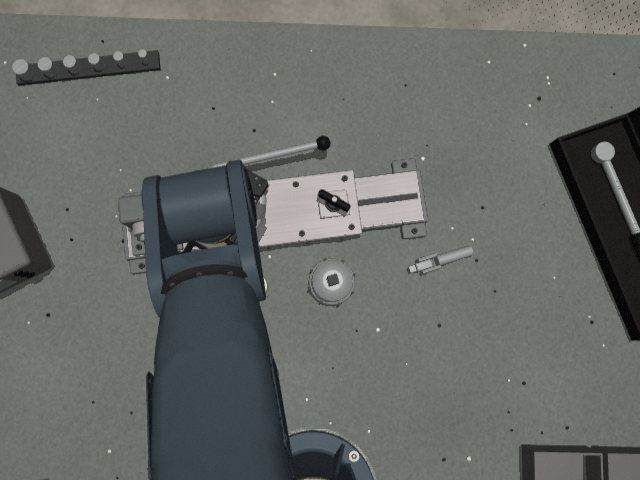

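```bash
python3 -c "
from h import *
st(np.array([541.89,167.18]))
sign_off()"
```

```text
t 18.3 tcp [482.53 158.06 219.11] phi -2.9891 r 60.06 F [-3.6  3.   4.2] Ftan -3.5 Frad 3.1 wheel -0.002 g 0.237
the job is handed in; nothing more can be done
```

The fixture is set for the next wrench, and I handed the job in at 18.3 s with the gripper still holding the crank handle.

- **Clamp knob:** I turned it clockwise by about 1.06 rad. It stands at about 1.29 rad, past the tight point at 1.05. After I let go, the wrist and top pictures showed the bar had stayed there. I did not push on the carriage to test the clamp, but it looked unmoved in the pictures before and after.
- **Handwheel:** I wound it clockwise until it stopped, where the push at the handle rose from about 5 N to 27 N and the handle stopped moving. I then backed it off two full turns anticlockwise. The handle ended within about 0.001 rad of its bearing at the stop, 0.002 rad from the predicted whole-turn position. The wrist picture matched the one taken at the stop.
- **Final state:** The grip is set to 30 N on the 22 mm handle, with about 4 to 5 N of push left along the rim.
- **Loose parts:** None of the moves came near them. In the last pictures the housing, puck, coupler and breaker head lie where they were.

No check failed. One move call was refused at the start because it left out some values, and nothing moved. The camera estimates of the knob and hub differed by 2 to 3 mm. I settled the knob position with a close wrist picture and the wheel axis with a circle fitted to the measured path.

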